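# Shut the control box and press its knob onto the D-shaft

## Task

The lure-drying turner's control box needs closing up: first press its hinged cover down until it snaps fully shut past its catch. Then take the loose black knob, turn it so its D-shaped hole matches the D-shaft sticking up through the cover, push it all the way on and keep pressing so that the sprung shaft stays pushed right in; finish while still pressing, without letting go. Leave the spool, pliers and lure where they are.

Things in the scene. Friction and masses are not known exactly. Their poses are not given: they have to be found in the camera images.
- cover_hinge (a point): Fixed point on the green control box: middle of the cover's hinge line at its far top edge, 64 mm above the table. x points from the box's front (facing the robot) to the hinge, y along the hinge, z up. Box 130 (x) x 112 (y) x 62 mm, screwed down, a 44 mm wide foot ear standing out 23 mm on each y side; its centre is at x = -62 mm from here.
- cover (a joint): Angle of the aluminium cover: 0 = fully shut, grows as it opens (starts 0.35 to 0.6 rad; stiff hinge, stays where left). A spring catch resists the last 10 mm of closing at the front edge (cover rests on it at about 0.08 rad); about 12 N pushed down near the front edge takes it past, then it snaps to 0 and stays. Shut, its top is 69 mm above the table.
- cover_edge (a point): Point on the cover's top face to push down on, mid-width, 92 mm from the hinge; moves with the cover, z out of the top face, x in its plane to the hinge. Plate: from 2 to 126 mm from the hinge (a small lip reaches 131 mm), 112 mm wide, 5 mm thick, its top 5 mm over the hinge line when shut; a 32 mm hole for the shaft is centred 57 mm from the hinge.
- shaft_top (a point): Centre of the top end of the upright brass D-shaft (57 mm from the hinge): 14 mm in diameter, one flat 2 mm from the axis; local x points out through the flat, and a red mark on the end runs towards it. Top is 22 mm above the shut cover, 91 mm above the table, edge chamfered 1.5 mm. It can turn (stiff; starts within 0.7 rad of the box's x axis) and be pushed in.
- shaft (a joint): How far the D-shaft is pushed in, in m: 0 = out, 0.005 = fully in. A spring holds it out: about 3 N to start, 8 N fully in; it springs back when let go.
- knob_centre (a point): Centre, on the axis 15 mm above the underside, of the loose black knob (about 60 g, 30 mm tall), standing on the table. Skirt: 52 mm round, 5 mm thick; above it a grip bar 46 mm (local x) by 26 mm (local y). D-hole in the underside: 14 mm deep, 1 mm clearance, flat on local +x, the side of the white pointer. Fully on, this point is 1 mm above the shaft's top, x axes agreeing.
- spool: Bystander: black spool with grey line, 61 mm in diameter, 20 mm high; origin at the centre of its underside. Loose, leave alone.
- pliers: Bystander: blue-handled long-nose pliers, 44 x 170 x 12 mm lying flat, long along local y; origin at the centre of the underside. Loose, leave alone.
- lure: Bystander: green striped minnow lure, 106 x 33 x 16 mm, long along local x; origin at the centre of the underside. Loose, leave alone.
There are look-alikes about, which are no part of the job. What is shaped like the part that bears knob_centre but brown, orange or red is not meant.

How it is judged:
By the outcome, as a careful person would: the job done as asked, in the order asked, and still so for the second after the job is handed in, while the arm keeps its last pose, push and grip.
It also fails if it takes over 54 s, if anything falls off the work surface, if the arm or the gripper's body presses on something with over 40 N, if the wrist force passes 120 N, or if a joint passes its speed limit or range.

## Robot

A 7-joint arm with a two-finger parallel gripper is mounted at the origin on a cart in front of the work surface, level with it; the furniture and walls round the work are solid. World frame = base frame: x ahead of the robot, y to its left, z up, the work surface at z = 0. Lengths are in m, angles in rad, forces in N, time in s.
With the tool pointing down it reaches from about 0.425 to 0.8 m from the base axis. Payload 8.3 kg.
Tool frame: the origin (TCP) lies between the finger pads; the fingertips stand 25 mm ahead of it and the grasp point (between the pads) lies 6 mm ahead of it; y points along the fingers, z is the direction in which the jaws open and shut, and the axes are right-handed (so a half turn about y gives the same grasp; the last joint's range is limited). The gripper opens to 85 mm and grips with 20 to 120 N. Pads are 22 mm wide; open, the fingers measure 114 mm over their backs; the gripper's body (76 mm by 85 mm) begins 54 mm behind the grasp point. The pads swing forward as they close: fully open they stand 13 mm farther back than shut.
Start: joints at [1.102, 0.383, 0.016, 1.37, -0.006, 1.388, -0.046], TCP at [0.247, -0.574, 0.256] pointing down, gripper open.
Joint ranges: [-2.95, 2.95], [-0.25, 2.06], [-1.52, 1.56], [0.18, 2.33], [-1.44, 4.58], [0.02, 2.06], [-3.01, 3.01]. Speed limits (rad/s): [2.39, 2.39, 3.01, 3.01, 3.14, 3.14, 3.14].

## Interface

Orientations are given as a rotation vector (axis times angle).
In Python, from bench import r gives the robot as it stands. The module is installed in compiled form; this text tells all that it offers.
- The arm moves only by the shell command python3 -m creep 'ROWS' [OPENING] [FORCE]. ROWS is JSON, a list of rows, each a list of 6 numbers: the shift along the tool's x, y, z scaled (see below), then the turn, a rotation vector about the tool's x, y, z scaled (see below). A call has 1 to 12 rows; each row is the pose to reach, as a shift and turn from the pose commanded when the call began, along the tool's axes at that moment, turning the shorter way round; what a row does not reach only later rows make up. The controller multiplies each number of a shift by 150 mm and each number of a turn by 360 degrees. A row lasts 1/8 s, in which the tool goes at most 62.5 mm and 10.7 degrees, less where a joint would pass 70% of its speed; a pose out of reach is approached as far as the arm can. A call with a number of a shift or a turn outside -1 to 1 is refused whole. A call with a gripper value outside its range is refused whole. OPENING is the gripper command: -1 is shut, 1 is fully open, values between are in proportion, set as the call begins (- or left out, the last holds). The fingers move at their own pace and stop on an object; FORCE is the grip in N (left out, the last holds). Time passes only in rows, so rows that repeat a pose let the fingers close. It gives the time, the measured TCP pose, the force and the opening at its end, in the units of the state.
- r.get_obs(): the state, without advancing time (a new reading comes with each control period).
- r.camera(name): name is "scene" or "top" or "wrist"; returns a dict with "frame" (400x640x3 uint8, red, green, blue), "K" (3x3 intrinsics, pixels), "origin" and "rotation" of the camera in the world. Camera axes: x right, y up, looking along -z (the intrinsics and any distortion apply to the point x, -y, -z); pixel columns grow to the right and rows downward; lengths in m; the calibration is good to about 2 mm. A picture is of the moment at which its call begins. There is no depth.
- r.finish_job(): hands the job in, once; it reports no verdict.
Trained networks look in the newest picture that a camera, given by its name, has taken for a name from the list of things; names that differ only in an ending like _2 or _b are one class to them, and where a whole thing is asked for, a point or a joint stands for the part that bears it (a point fixed in the world has none). Each returns a list of dicts, best first, with "confidence" (0 to 1); they miss things now and then, are a little off and sometimes report something else, mostly with a low value. They report only what shows in the picture. A call takes as long as a camera call. They do not tell look-alikes from the thing itself.
- r.silhouettes(label, camera): "region" (400x640 bool, what is visible of it) and "centre" ([column, row] in pixels, amid what is visible of it).
The state is a dict: "clock": time; "joint_positions": joint angles; "joint_vel": joint speeds; "effort": joint torques, N m; "eef_pos": TCP position; "ee_rot": TCP orientation; "ft_force": force on the tool from outside, world axes, zero at the start; "ft_torque": the same for the moment, N m; "grip_width": opening from 0.0 (shut) to 1.0 (fully open).
Only numpy, scipy, OpenCV 4.12 (cv2) and the standard library are available. Lean on these libraries where they do the work, as an engineer would, in place of code of your own. Each camera call takes 0.05 s, during which the arm holds its last target.

## Working session

There is one attempt and no reset: what is moved stays moved. The work goes in short steps, Python scripts to look and compute and a shell command to move; the robot and the scene stay as the last step left them, time stands still between calls to the robot, and variables do not carry over. Pictures are saved under pics/ and viewed, and the job is handed in when it is done.

```bash
mkdir -p pics
cat > h.py <<'E'
import numpy as np, cv2
from scipy.spatial.transform import Rotation as R
def save(c,name):
    cv2.imwrite('pics/'+name+'.png',cv2.cvtColor(c['frame'],cv2.COLOR_RGB2BGR))
def ray(c,px):
    K=np.array(c['K']);d=np.linalg.inv(K)@np.array([px[0],px[1],1.0]);d=np.array([d[0],-d[1],-d[2]])
    return np.array(c['origin']),np.array(c['rotation'])@d
def onz(c,px,z):
    o,d=ray(c,px);return o+d*(z-o[2])/d[2]
def proj(c,p):
    q=np.array(c['rotation']).T@(np.array(p)-np.array(c['origin']));q=np.array(c['K'])@np.array([q[0],-q[1],-q[2]]);return q[:2]/q[2]
E
python3 - <<'E'
from bench import r
from h import *
np.set_printoptions(precision=4,suppress=True)
o=r.get_obs();print(o)
for n in ['scene','top','wrist']:
    c=r.camera(n);save(c,n+'0');print(n,{k:v for k,v in c.items() if k!='frame'})
    for l in ['knob_centre','cover','shaft_top','spool','pliers','lure']:
        try:print(l,[(round(d['confidence'],2),np.round(d['centre'])) for d in r.silhouettes(l,n)])
        except Exception as e:print(l,e)
E
```

```text
{'clock': 0.0, 'joint_positions': array([ 1.1021,  0.3842,  0.0164,  1.3712, -0.0063,  1.3882, -0.0465]), 'joint_vel': array([ 0.0004, -0.0001, -0.0008, -0.0022, -0.0003, -0.0004, -0.0012]), 'effort': array([ -0.0003, -62.7597,   0.8442, -37.1826,   0.0165,   0.0141,
         0.    ]), 'eef_pos': array([ 0.2466, -0.5738,  0.2553]), 'ee_rot': array([-0.4116,  2.0003, -1.9965]), 'ft_force': array([ 0.0085, -0.3691, -0.0138]), 'ft_torque': array([0.0206, 0.006 , 0.0037]), 'grip_width': 0.9998659938226446}
scene {'K': array([[401.8787,   0.    , 320.5607],
       [  0.    , 401.8787, 195.0416],
       [  0.    ,   0.    ,   1.    ]]), 'origin': array([ 0.9989, -0.2622,  1.0098]), 'rotation': array([0.4281, 0.2315, 0.9281])}
knob_centre [(0.82, array([346., 210.])), (0.67, array([321., 191.])), (0.56, array([347., 174.])), (0.53, array([376., 163.])), (0.53, array([332., 154.]))]
cover [(0.72, array([264., 205.]))]
shaft_top [(0.44, array([268., 211.]))]
spool [(0.66, array([268., 215.])), (0.57, array([182., 240.]))]
pliers [(0.65, array([400., 125.]))]
lure [(0.66, array([380., 233.])), (0.63, array([265., 208.]))]
top {'K': array([[383.2245,   0.    , 325.0843],
       [  0.    , 383.2245, 204.3587],
       [  0.    ,   0.    ,   1.    ]]), 'origin': array([0.3252, 0.0008, 1.321 ]), 'rotation': array([ 0.1763, -0.1566, -1.4473])}
knob_centre [(0.75, array([289., 238.])), (0.73, array([323., 218.])), (0.53, array([271., 208.])), (0.53, array([317., 191.])), (0.45, array([296., 214.]))]
cover [(0.77, array([377., 216.]))]
shaft_top []
spool [(0.76, array([433., 254.]))]
pliers [(0.75, array([235., 210.]))]
lure []
wrist {'K': array([[327.7901,   0.    , 313.5418],
       [  0.    , 327.7901, 198.0844],
       [  0.    ,   0.    ,   1.    ]]), 'origin': array([ 0.3107, -0.5466,  0.3728]), 'rotation': array([-0.2477,  0.1612, -1.1577])}
knob_centre []
cover []
shaft_top []
spool []
pliers []
lure []
```

```bash
cat >> h.py <<'E'
_r=ray
def M(c):
    a=np.array(c['rotation']);return R.from_rotvec(a).as_matrix() if a.shape==(3,) else a
def ray(c,px):
    K=np.array(c['K']);d=np.linalg.inv(K)@np.array([px[0],px[1],1.0]);d=np.array([d[0],-d[1],-d[2]])
    return np.array(c['origin']),M(c)@d
def proj(c,p):
    q=M(c).T@(np.array(p)-np.array(c['origin']));q=np.array(c['K'])@np.array([q[0],-q[1],-q[2]]);return q[:2]/q[2]
def crop(c,x0,y0,x1,y1,s,name):
    im=c['frame'][y0:y1,x0:x1];im=cv2.resize(im,None,fx=s,fy=s,interpolation=cv2.INTER_CUBIC);cv2.imwrite('pics/'+name+'.png',cv2.cvtColor(im,cv2.COLOR_RGB2BGR))
def tri(c1,p1,c2,p2):
    o1,d1=ray(c1,p1);o2,d2=ray(c2,p2);A=np.array([d1,-d2]).T;t=np.linalg.lstsq(A,o2-o1,rcond=None)[0]
    a=o1+t[0]*d1;b=o2+t[1]*d2;return (a+b)/2,np.linalg.norm(a-b)
E
python3 - <<'E'
import cv2
for n,b in(('scene0',(160,90,460,290)),('top0',(200,140,480,300))):
    im=cv2.imread(f'pics/{n}.png');x0,y0,x1,y1=b
    cv2.imwrite(f'pics/{n}c.png',cv2.resize(im[y0:y1,x0:x1],None,fx=2.6,fy=2.6,interpolation=cv2.INTER_CUBIC))
E
```

```text
(no output)
```

View pics/scene0c.png

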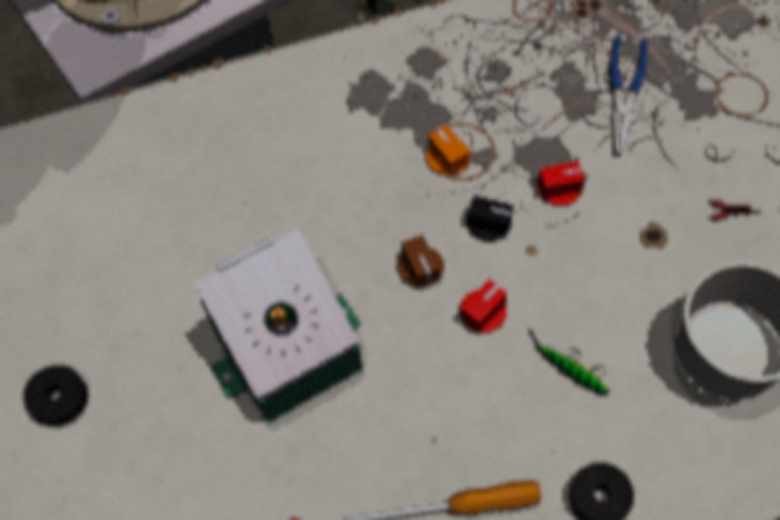

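View pics/top0c.png

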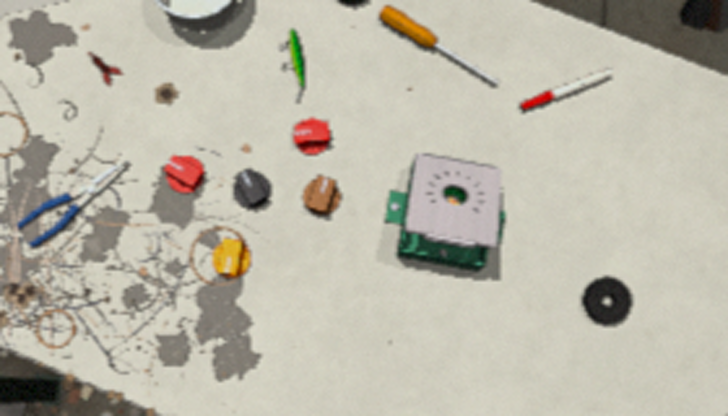

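View pics/top0.png

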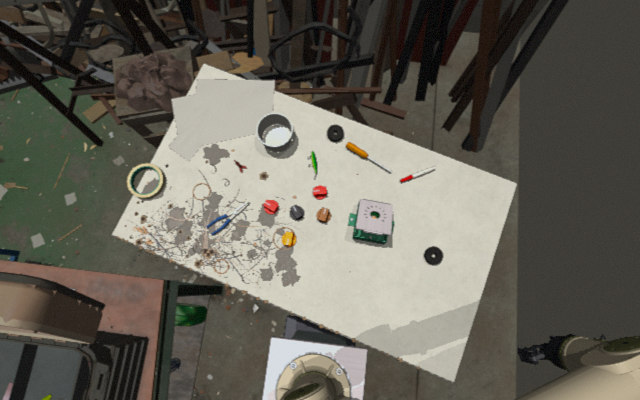

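View pics/scene0.png

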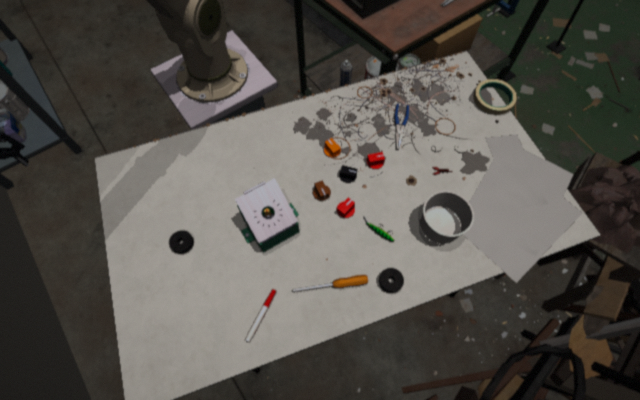

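```bash
cat > fit.py <<'E'
from h import *
from scipy.optimize import minimize,least_squares
def plate(hx,hy,yaw,th,dz=0):
    # hinge frame x towards hinge from front; plate extends -x
    pts=[]
    for z in (0.0,0.005):
        for x in (-0.002,-0.126):
            for y in (-0.056,0.056):
                pts.append((x,y,z))
    P=np.array(pts)
    c,s=np.cos(th),np.sin(th)
    # opening: front edge rises
    X=P[:,0]*c+P[:,2]*s; Z=-P[:,0]*s+P[:,2]*c
    P=np.array([X,P[:,1],Z]).T
    P=P@R.from_euler('z',yaw).as_matrix().T
    return P+np.array([hx,hy,0.064+dz])
def maskof(c,P):
    q=np.array([proj(c,p) for p in P]);h=cv2.convexHull((q*16).astype(np.int32))
    m=np.zeros((400*1,640),np.uint8);cv2.fillConvexPoly(m,h,255,cv2.LINE_AA,4);return m/255.
def fit(obs,x0):
    def f(x):
        return sum(np.abs(maskof(c,plate(*x))-cv2.GaussianBlur(m.astype(float),(0,0),.6)).sum()/m.sum() for c,m in obs)
    b=None
    for k in range(3):
        s=np.array([x0]+[np.array(x0)+d for d in np.diag([.02,.02,.15,.15])/(k+1)])
        b=minimize(f,x0,method='Nelder-Mead',options=dict(initial_simplex=s,xatol=1e-5,fatol=1e-6,maxiter=500));x0=b.x
    return b.x,b.fun
E
python3 - <<'E'
from bench import r
from fit import *
np.set_printoptions(precision=4,suppress=True)
obs=[]
for n in ['scene','top']:
    c=r.camera(n);
    m=r.silhouettes('cover',n)[0]['region'].astype(np.uint8)
    k=cv2.findContours(m,cv2.RETR_EXTERNAL,cv2.CHAIN_APPROX_NONE)[0]
    k=max(k,key=cv2.contourArea);mm=np.zeros_like(m);cv2.drawContours(mm,[k],-1,1,-1)
    print(n,m.sum(),cv2.boundingRect(k),cv2.approxPolyDP(k,4,True)[:,0].tolist())
    obs.append((c,mm))
    ks=r.silhouettes('knob_centre',n)
    for d in ks:
        reg=d['region'];print('  knob',d['centre'],onz(c,d['centre'],0.015),c['frame'][reg].mean(0))
    for l in ['spool','pliers','lure','shaft_top']:
        for d in r.silhouettes(l,n): print('  ',l,round(d['confidence'],2),onz(c,d['centre'],0.01))
for i in (0,1):
    print(onz(obs[i][0],r.silhouettes('cover',['scene','top'][i])[0]['centre'],0.08))
c0=onz(obs[1][0],r.silhouettes('cover','top')[0]['centre'],0.08)
best=min((fit(obs,[c0[0]+.06*np.cos(y),c0[1]+.06*np.sin(y),y,.45]) for y in (-.4,0,.4)),key=lambda t:t[1])
print(best)
E
```

```text
scene 2178 (235, 179, 62, 64) [[274, 179], [235, 199], [259, 242], [296, 221]]
  knob [332.1, 152.3] [0.4892 0.1326 0.015 ] [127.3062  62.3589  11.7751]
  knob [347.5, 209.6] [0.6627 0.0568 0.015 ] [136.4903  27.7336  26.9653]
  knob [377.5, 161.8] [0.5926 0.2194 0.015 ] [125.2235  27.1439  26.1174]
  knob [348.0, 173.8] [0.5743 0.1262 0.015 ] [24.6941 23.8402 25.6438]
  knob [322.7, 189.9] [0.5739 0.0376 0.015 ] [75.451  46.9098 30.9451]
   spool 0.98 [ 0.4741 -0.3539  0.01  ]
   pliers 0.69 [0.5235 0.3575 0.01  ]
   lure 0.54 [0.7677 0.0833 0.01  ]
   shaft_top 0.59 [ 0.5334 -0.1244  0.01  ]Traceback (most recent call last):
  File "<stdin>", line 7, in <module>
IndexError: list index out of range
```

```bash
cat > cov.py <<'E'
from bench import r
from fit import *
np.set_printoptions(precision=4,suppress=True)
obs=[]
for n in ['scene','top']:
  for t in range(4):
    c=r.camera(n);s=r.silhouettes('cover',n)
    if not s: continue
    m=s[0]['region'].astype(np.uint8)
    k=cv2.findContours(m,cv2.RETR_EXTERNAL,cv2.CHAIN_APPROX_NONE)[0]
    k=max(k,key=cv2.contourArea);mm=np.zeros_like(m);cv2.drawContours(mm,[k],-1,1,-1)
    print(n,m.sum(),cv2.boundingRect(k),cv2.approxPolyDP(k,4,True)[:,0].tolist())
    obs.append((c,mm))
    for d in r.silhouettes('knob_centre',n):
        reg=d['region'];print('  knob',d['centre'],onz(c,d['centre'],0.015),c['frame'][reg].mean(0))
    break
c0=onz(*[obs[-1][0]],[np.mean(np.nonzero(obs[-1][1])[1]),np.mean(np.nonzero(obs[-1][1])[0])],0.08)
print(c0)
for o in (obs,obs[:1],obs[1:]):
  print(min((fit(o,[c0[0]+.06*np.cos(y),c0[1]+.06*np.sin(y),y,.45]) for y in (-.4,0,.4)),key=lambda t:t[1]))
E
python3 cov.py
```

```text
scene 2155 (235, 179, 62, 64) [[273, 179], [235, 199], [259, 242], [296, 221]]
  knob [331.9, 152.5] [0.4894 0.1317 0.015 ] [128.6197  65.0043  15.9872]
  knob [321.4, 192.2] [0.5777 0.0304 0.015 ] [75.08  46.812 30.96 ]
  knob [376.5, 163.4] [0.5951 0.2137 0.015 ] [126.1378  23.2222  22.3511]
  knob [347.5, 210.0] [0.6636 0.0561 0.015 ] [137.0903  31.6771  30.809 ]
top 959 (359, 200, 33, 35) [[361, 200], [359, 227], [390, 234], [390, 206]]
  knob [271.8, 208.1] [0.5743 0.2171 0.015 ] [191.2011  72.1437  66.4943]
  knob [318.9, 190.9] [0.6549 0.0617 0.015 ] [181.3938  69.1688  63.525 ]
  knob [296.7, 212.4] [0.5694 0.129  0.015 ] [81.8187 80.2865 79.8889]
  knob [322.4, 215.3] [0.5697 0.0391 0.015 ] [146.7207 107.7207  77.5084]
  knob [290.6, 238.1] [0.4781 0.1378 0.015 ] [193.0331 146.4641  48.3039]
[ 0.5704 -0.1359  0.08  ]
(array([ 0.6241, -0.139 , -0.0804,  0.5097]), np.float64(0.20948356084754077))
(array([ 0.6263, -0.1368, -0.0607,  0.3193]), np.float64(0.0465888575030464))
(array([ 0.6213, -0.1403, -0.1312,  0.5524]), np.float64(0.1261918427839804))
```

```bash
cat > goal.py <<'E'
from h import *
import sys
np.set_printoptions(precision=4,suppress=True)
# target TCP pos, jaw-axis (tool z) heading angle psi [rad world]; tool y down
def Rt(psi):
    z=np.array([np.cos(psi),np.sin(psi),0]);y=np.array([0,0,-1.]);x=np.cross(y,z);return np.array([x,y,z]).T
def rows(p0,rv0,p,psi):
    R0=R.from_rotvec(rv0);sh=R0.inv().apply(np.array(p)-p0)/.15
    tr=(R0.inv()*R.from_matrix(Rt(psi))).as_rotvec()
    print('row',np.round(np.r_[sh,tr/(2*np.pi)],4).tolist(),'rows>=',max(np.linalg.norm(sh*.15)/.0625,np.degrees(np.linalg.norm(tr))/10.7).round(1))
E
python3 - <<'E'
from bench import r
from goal import *
o=r.get_obs();A=R.from_rotvec(o['ee_rot']).as_matrix();print(A)
c=r.camera('wrist');print('cam in tool',A.T@(c['origin']-o['eef_pos']));print(A.T@M(c))
psi=np.arctan2(A[1,2],A[0,2]);print(psi, 'arm az',np.arctan2(*o['eef_pos'][1::-1]))
for ps in (psi,psi+.5,psi+.9): rows(o['eef_pos'],o['ee_rot'],[.46,-.12,.3],ps)
E
```

```text
[[-0.9188  0.      0.3948]
 [-0.3948  0.0001 -0.9188]
 [-0.     -1.     -0.0001]]
cam in tool [-0.0697 -0.1165 -0.0001]
[[ 0.0004 -0.9613 -0.2756]
 [-0.0017  0.2756 -0.9613]
 [ 1.      0.0009 -0.0015]]
-1.1649736501812504 arm az -1.1649295791813752
row [-2.5016, -0.2912, -2.2209, 0.0, -0.0, -0.0] rows>= 8.1
row [-2.5016, -0.2912, -2.2209, 0.0, -0.0796, -0.0] rows>= 8.1
row [-2.5016, -0.2912, -2.2209, 0.0, -0.1432, -0.0] rows>= 8.1
```

Run:
```python
from bench import r
from goal import *
o=r.get_obs();rows(o['eef_pos'],o['ee_rot'],[.55,-.11,.31],-.1)
```

```text
row [-3.0793, -0.3579, -2.0452, 0.0, -0.1695, -0.0] rows>= 8.9
```

```bash
python3 -m creep '[[-1,-0.12,-0.67,0,0,0],[-1,-0.12,-0.67,0,0,0],[-1,-0.12,-0.67,0,0,0]]' -1 60
python3 -m creep '[[-1,-0.12,-0.67,0,0,0],[-1,-0.12,-0.67,0,0,0],[-1,-0.12,-0.67,0,0,0]]'
python3 -m creep '[[-1,-0.12,-0.67,0,-0.17,0],[-1,-0.12,-0.67,0,-0.17,0],[-1,-0.12,-0.67,0,-0.17,0],[-1,-0.12,-0.67,0,-0.17,0],[-1,-0.12,-0.67,0,-0.17,0],[-1,-0.12,-0.67,0,-0.17,0],[-1,-0.12,-0.67,0,-0.17,0]]'
python3 - <<'E'
from bench import r
from goal import *
c=r.camera('wrist');save(c,'w1')
for l in ['cover','shaft_top','knob_centre']: print(l,[(d['confidence'],d['centre'],onz(c,d['centre'],.09)) for d in r.silhouettes(l,'wrist')])
print(r.get_obs()['joint_positions'],r.get_obs()['clock'])
E
```

```text
clock: 2.22
eef_pos: [0.3461, -0.4207, 0.2747]
ee_rot: [-0.411, 1.997, -1.998]
ft_force: [0.6, 0.4, 0.9]
grip_width: 0.378
clock: 2.6
eef_pos: [0.4441, -0.2689, 0.2929]
ee_rot: [-0.411, 1.997, -1.998]
ft_force: [1.5, 0.1, -0.4]
grip_width: -0.002
clock: 3.48
eef_pos: [0.5412, -0.1196, 0.3103]
ee_rot: [-1.161, 1.281, -1.281]
ft_force: [-0.7, -1.2, -0.5]
grip_width: -0.005
cover [(0.75, [332.6, 181.4], array([ 0.5603, -0.1305,  0.09  ]))]
shaft_top [(0.46, [342.5, 179.3], array([ 0.5709, -0.1293,  0.09  ])), (0.15, [331.9, 179.8], array([ 0.5597, -0.1287,  0.09  ]))]
knob_centre [(0.96, [395.7, 10.3], array([0.6312, 0.0244, 0.09  ])), (0.73, [326.4, 24.5], array([0.5669, 0.0189, 0.09  ]))]
[ 0.5228  0.2404 -0.4444  1.4582  0.1031  1.466  -0.0203] 3.675
```

View pics/w1.png

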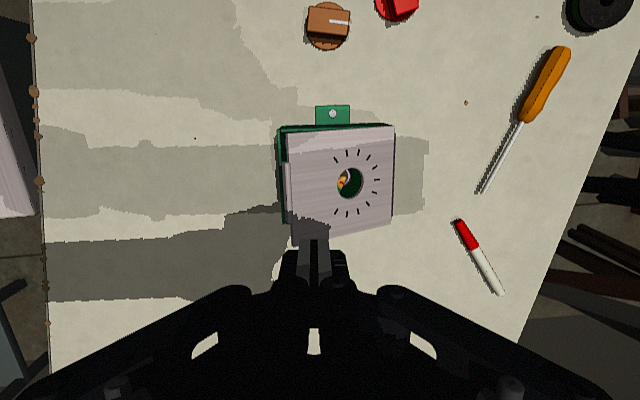

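Run:
```python
import cv2
im=cv2.imread('pics/w1.png')[95:265,260:420]
cv2.imwrite('pics/w1c.png',cv2.resize(im,None,fx=3.5,fy=3.5,interpolation=cv2.INTER_CUBIC))
```

```text
(no output)
```

View pics/w1c.png

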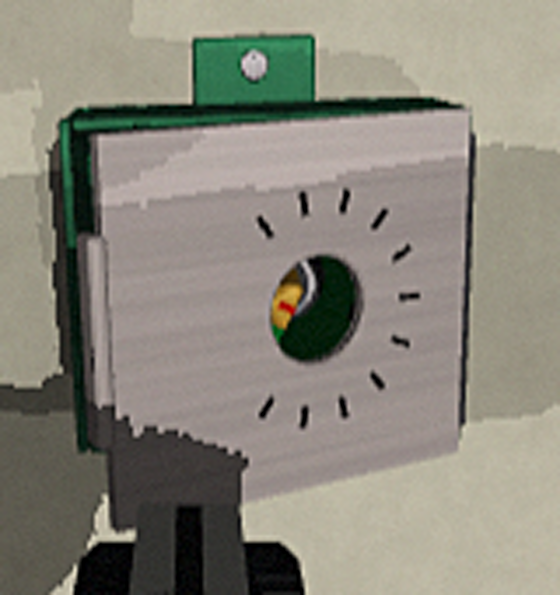

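Run:
```python
from bench import r
from goal import *
from scipy.optimize import least_squares
c=r.camera('wrist')
uv=np.array([[394.3,125.6],[391.4,223.6],[286.3,133.6],[292,246],[350.6,183]])
L=np.array([[-.002,.056,.005],[-.002,-.056,.005],[-.126,.056,.005],[-.126,-.056,.005],[-.057,0,.003]])
def P(x):
    Q=L@R.from_euler('y',x[3]).as_matrix().T
    return Q@R.from_euler('z',x[2]).as_matrix().T+[x[0],x[1],.064]
f=lambda x:(np.array([proj(c,p) for p in P(x)])-uv).ravel()
s=least_squares(f,[.625,-.138,-.07,.45],loss='soft_l1');print(s.x,f(s.x).reshape(-1,2))
x=s.x
for d in (.057,.092,.1,.11):print(d,x[0]-d*np.cos(x[2]),x[1]-d*np.sin(x[2]))
o=r.get_obs();print(o['eef_pos'],o['ft_force'])
e=np.array([x[0],x[1],0])-.102*np.array([np.cos(x[2]),np.sin(x[2]),0])
for z in (.16,.1,.09):rows(o['eef_pos'],o['ee_rot'],e+[0,0,z],x[2])
```

```text
[ 0.6282 -0.1369 -0.0663  0.4455] [[ 0.4793 -0.1264]
 [-0.0376  0.328 ]
 [-0.1566 -0.155 ]
 [ 0.4195  0.1955]
 [-0.7839 -0.1437]]
0.057 0.5713145972081759 -0.1331596344632164
0.092 0.5363914110679808 -0.13084207759934338
0.1 0.5284089685216505 -0.1303123503161724
0.11 0.5184309153387376 -0.12965019121220867
[ 0.5411 -0.1196  0.3104] [-1.2163  0.1133  0.5726]
row [0.0797, 1.0024, -0.0908, -0.0, -0.0052, 0.0] rows>= 2.4
row [0.0797, 1.4024, -0.0909, -0.0, -0.0052, 0.0] rows>= 3.4
row [0.0797, 1.4691, -0.0909, -0.0, -0.0052, 0.0] rows>= 3.5
```

```bash
python3 -m creep '[[0.08,0.95,-0.09,0,-0.005,0],[0.08,0.95,-0.09,0,-0.005,0],[0.08,0.95,-0.09,0,-0.005,0],[0.08,0.95,-0.09,0,-0.005,0]]'
python3 -m creep '[[0,0.1,0,0,0,0],[0,0.2,0,0,0,0],[0,0.28,0,0,0,0],[0,0.34,0,0,0,0],[0,0.34,0,0,0,0]]'
```

```text
clock: 4.22
eef_pos: [0.5254, -0.1302, 0.1663]
ee_rot: [-1.179, 1.261, -1.256]
ft_force: [0.5, 0.1, 0.1]
grip_width: 0.001
clock: 4.85
eef_pos: [0.5261, -0.1301, 0.116]
ee_rot: [-1.178, 1.258, -1.256]
ft_force: [0.8, -0.7, -0.3]
grip_width: 0.002
```

Run:
```python
from bench import r
from goal import *
c=r.camera('wrist');save(c,'w2');c=r.camera('scene');crop(c,220,150,320,270,5,'s2')
```

```text
(no output)
```

View pics/w2.png

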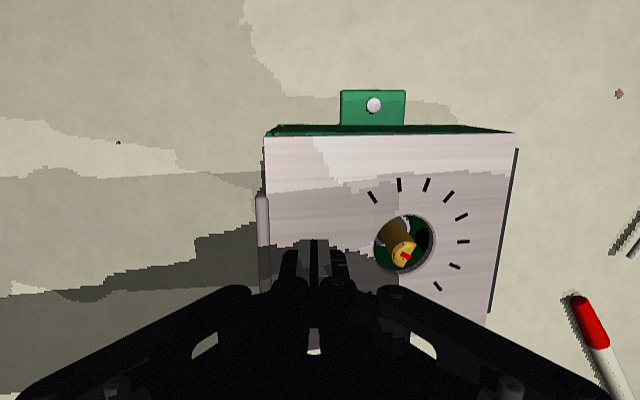

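View pics/s2.png

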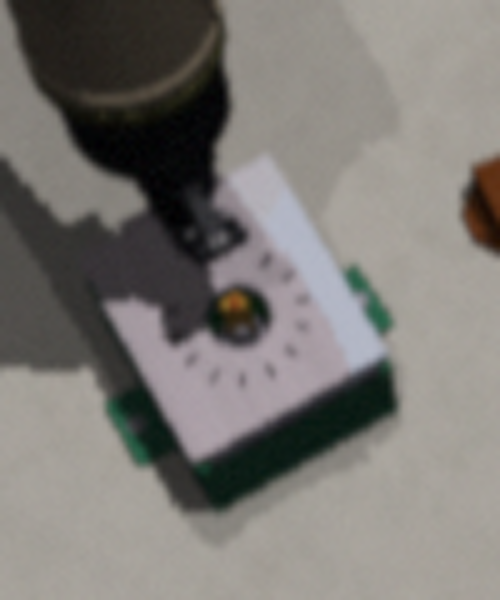

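```bash
python3 -m creep '[[0,0.04,0,0,0,0],[0,0.08,0,0,0,0],[0,0.1,0,0,0,0],[0,0.1,0,0,0,0]]'
python3 -m creep '[[0,0.02,0,0,0,0],[0,0.03,0,0,0,0],[0,0.04,0,0,0,0],[0,0.04,0,0,0,0]]'
```

```text
clock: 5.45
eef_pos: [0.5265, -0.1302, 0.1017]
ee_rot: [-1.178, 1.257, -1.257]
ft_force: [-0.7, -0.7, 0.8]
grip_width: -0.005
clock: 5.95
eef_pos: [0.5264, -0.1301, 0.0955]
ee_rot: [-1.178, 1.258, -1.257]
ft_force: [0.0, 0.3, 0.0]
grip_width: 0.001
```

Run:
```python
from bench import r
from goal import *
c=r.camera('wrist');save(c,'w3');o=r.get_obs()
print(o['eef_pos'],o['ft_force'],o['grip_width'])
```

```text
[ 0.5265 -0.1301  0.0957] [0.4513 0.3672 0.2239] -0.0017456585379188
```

View pics/w3.png

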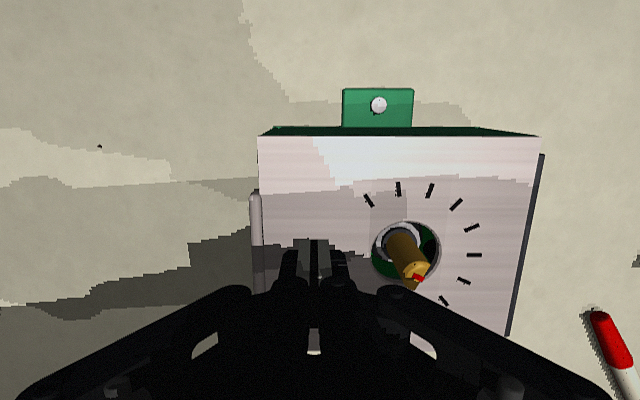

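```bash
python3 -m creep '[[0,0.015,0,0,0,0],[0,0.03,0,0,0,0],[0,0.03,0,0,0,0]]'
python3 - <<'E'
from bench import r
from goal import *
o=r.get_obs();print(o['eef_pos'],o['ft_force'])
c=r.camera('wrist');save(c,'w4')
L=np.array([[-.002,.056,.005],[-.126,.056,.005],[-.057,0,.005]])
for th in (0,.04,.08,.12):
    Q=L@R.from_euler('y',th).as_matrix().T@R.from_euler('z',-.0663).as_matrix().T+[.6282,-.1369,.064]
    print(th,[proj(c,p).round(1) for p in Q])
E
```

```text
clock: 6.38
eef_pos: [0.5269, -0.1302, 0.0934]
ee_rot: [-1.178, 1.256, -1.258]
ft_force: [-8.7, 2.4, 20.1]
grip_width: -0.002
[ 0.5269 -0.1302  0.0934] [-8.7335  2.4132 20.1296]
0 [array([548.2, 137.8]), array([256.6, 137.8]), array([408.4, 257.7])]
0.04 [array([548.8, 137.9]), array([255.3, 139. ]), array([410.3, 259.9])]
0.08 [array([549.4, 137.9]), array([254.5, 140.4]), array([412.4, 262.2])]
0.12 [array([550. , 137.9]), array([254.1, 141.8]), array([414.8, 264.5])]
```

View pics/w4.png

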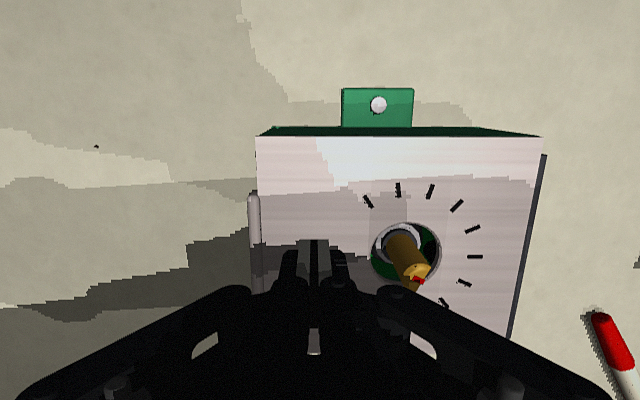

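```bash
python3 -m creep '[[0,-0.4,0,0,0,0],[0,-0.8,0,0,0,0],[0,-0.8,0,0,0,0],[0,-0.8,0,0,0,0]]' 0.2
python3 - <<'E'
from bench import r
from goal import *
o=r.get_obs();print(o['eef_pos'],o['ft_force'])
c=r.camera('wrist');save(c,'w5');crop(c,270,130,420,290,3.7,'w5c')
L=np.array([[-.002,.056,.005],[-.126,.056,.005],[-.126,-.056,.005],[-.057,0,.005],[-.057,0,.027]])
for th in (0,.04,.08):
    Q=L@R.from_euler('y',th).as_matrix().T@R.from_euler('z',-.0663).as_matrix().T+[.6282,-.1369,.064]
    print(th,[proj(c,p).round(1) for p in Q])
E
```

```text
clock: 6.92
eef_pos: [0.5264, -0.1302, 0.2112]
ee_rot: [-1.178, 1.257, -1.258]
ft_force: [-1.3, 0.3, -0.1]
grip_width: 0.601
[ 0.5264 -0.1302  0.2112] [-1.2773  0.2774 -0.1374]
0 [array([443.5, 122.2]), array([282.5, 122.2]), array([285.8, 254.9]), array([368.7, 192.4]), array([373.4, 200. ])]
0.04 [array([443.8, 122.2]), array([282.3, 122.5]), array([285.7, 257.6]), array([369.4, 193.1]), array([375.5, 200.9])]
0.08 [array([444.1, 122.2]), array([282.4, 122.9]), array([285.9, 260.3]), array([370.3, 193.9]), array([377.7, 201.7])]
```

View pics/w5.png

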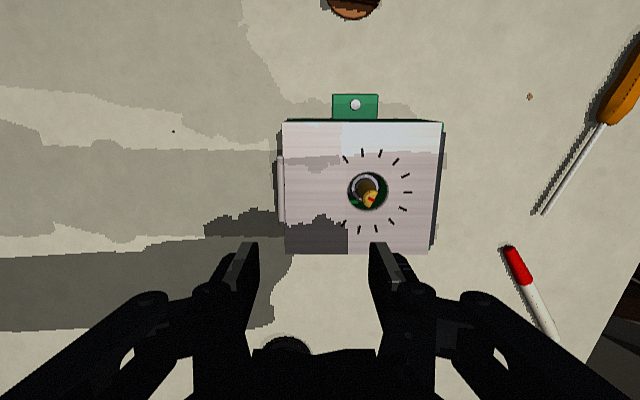

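View pics/w5c.png

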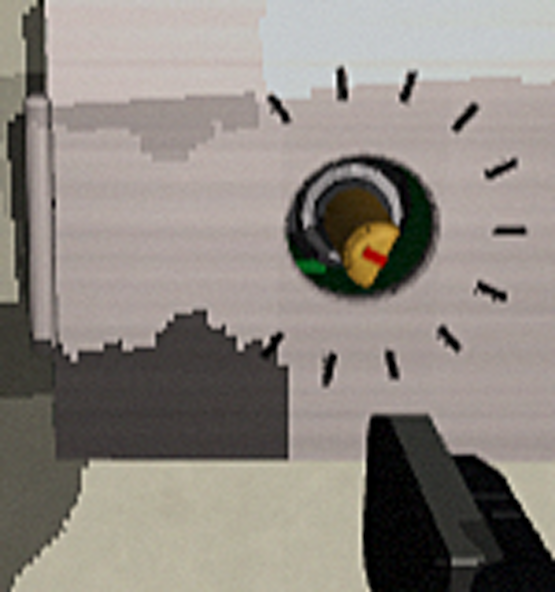

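```bash
python3 -m creep '[[0.13,0.36,0.3,0,0,0],[0.13,0.36,0.3,0,0,0],[0.13,0.36,0.3,0,0,0]]'
cat > shaft.py <<'E'
from bench import r
from goal import *
import sys
c=r.camera('wrist');save(c,sys.argv[1]);print(r.get_obs()['eef_pos'])
u=proj(c,[.5713,-.1332,.091]);print('pred',u)
x,y=map(int,u);crop(c,x-40,y-40,x+40,y+40,7,sys.argv[1]+'c');print(x-40,y-40)
# rectified view on the plane z=.091: 4mm half 12mm, 20px/mm
s=20;n=24*s
g=np.array([[.5713-.012,-.1332+.012],[.5713+.012,-.1332+.012],[.5713+.012,-.1332-.012],[.5713-.012,-.1332-.012]])
src=np.array([proj(c,[a,b,.091]) for a,b in g],np.float32);dst=np.array([[0,0],[n,0],[n,n],[0,n]],np.float32)
w=cv2.warpPerspective(c['frame'],cv2.getPerspectiveTransform(src,dst),(n,n),flags=cv2.INTER_CUBIC)
cv2.imwrite('pics/'+sys.argv[1]+'r.png',cv2.cvtColor(w,cv2.COLOR_RGB2BGR))
E
python3 shaft.py w6
```

```text
clock: 7.35
eef_pos: [0.5693, -0.1521, 0.1555]
ee_rot: [-1.179, 1.261, -1.254]
ft_force: [0.2, -0.2, 0.5]
grip_width: 0.601
[ 0.5698 -0.1519  0.1571]
pred [315.6952 196.1387]
275 156
```

View pics/w6r.png

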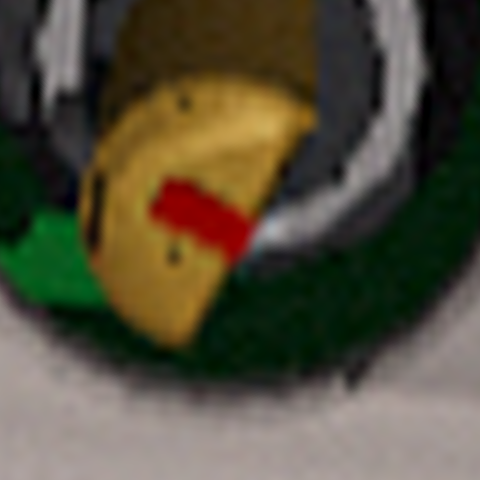

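View pics/w6.png

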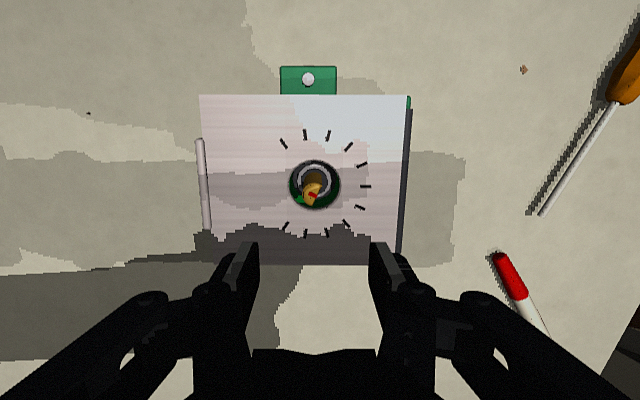

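```bash
python3 -m creep '[[-0.85,-0.3,0,0,0,0],[-0.85,-0.3,0,0,0,0],[-0.85,-0.3,0,0,0,0]]'
python3 -m creep '[[-0.85,0,0.1,0,0,0],[-0.85,0,0.1,0,0,0],[-0.85,0,0.1,0,0,0]]'
python3 - <<'E'
from bench import r
from goal import *
o=r.get_obs();print(o['eef_pos'],o['joint_positions'])
c=r.camera('wrist');save(c,'w7')
for d in r.silhouettes('knob_centre','wrist'): print(d['confidence'],d['centre'],onz(c,d['centre'],.015),c['frame'][d['region']].mean(0))
u=proj(c,[.572,.128,.03]);x,y=map(int,u);crop(c,x-45,max(0,y-45),x+45,y+45,6,'w7c')
E
```

```text
clock: 7.78
eef_pos: [0.5792, -0.0183, 0.2065]
ee_rot: [-1.176, 1.247, -1.252]
ft_force: [0.5, -0.5, -0.6]
grip_width: 0.6
clock: 8.15
eef_pos: [0.6009, 0.1081, 0.204]
ee_rot: [-1.178, 1.251, -1.248]
ft_force: [-0.6, -0.6, 0.6]
grip_width: 0.605
[0.6009 0.1081 0.204 ] [ 0.1587  0.4298 -0.526   1.4737  0.2164  1.2938 -0.4422]
0.96 [278.0, 160.7] [0.5689 0.129  0.015 ] [42.5319 40.846  40.7403]
0.96 [365.7, 221.9] [0.6504 0.0631 0.015 ] [151.3379  20.5043  15.4666]
0.85 [286.8, 246.8] [0.5703 0.0409 0.015 ] [42.8319 25.5917 13.8613]
0.85 [283.8, 52.1] [0.582  0.2225 0.015 ] [195.3773  49.6139  42.8267]
0.55 [180.1, 146.8] [0.4794 0.1471 0.015 ] [192.9187 100.5278  10.0637]
```

View pics/w7.png

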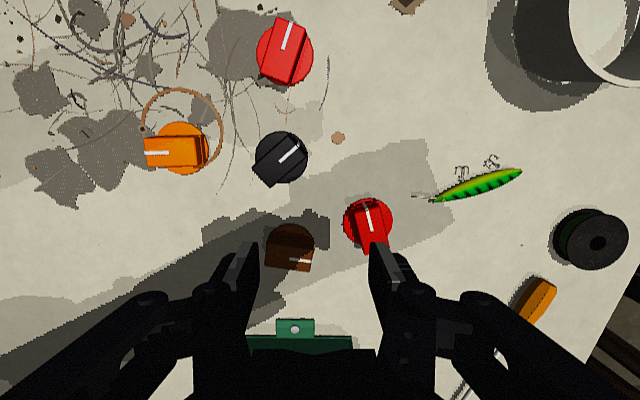

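View pics/w7c.png

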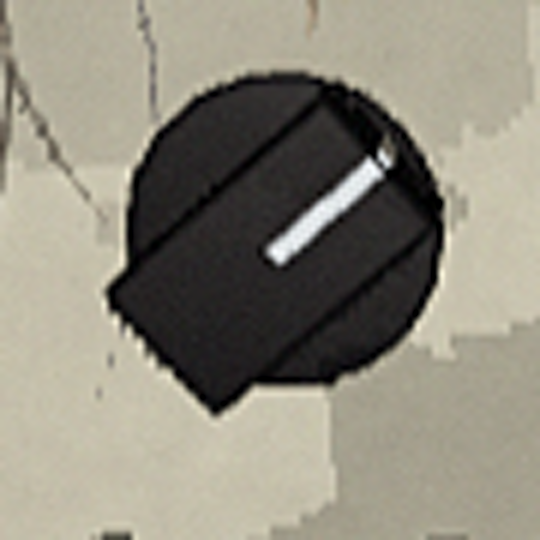

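Run:
```python
from bench import r
from goal import *
c=r.camera('wrist')
u=proj(c,[.572,.128,.03]);x,y=map(int,u);ox,oy=x-45,max(0,y-45)
P=[np.array(p)/6-.0+[ox,oy] for p in ((325,93),(441,225),(216,412),(108,290))]
W=np.array([onz(c,p,.03)[:2] for p in P]);print(W,W.mean(0))
a=W[0]+W[1]-W[2]-W[3];print('yaw',np.arctan2(a[1],a[0]),np.linalg.norm(a)/2,np.linalg.norm(W[0]-W[1]),np.linalg.norm(W[2]-W[3]))
m=np.array([onz(c,np.array(p)/6+[ox,oy],.03)[:2] for p in ((275,256),(383,164))]);d=m[1]-m[0];print('pointer',m,np.arctan2(d[1],d[0]))
d=[onz(c,(281,158),0.005)];print(d)
s=r.silhouettes('knob_centre','wrist');
for q in s[:2]: print(q['centre'],cv2.boundingRect(q['region'].astype(np.uint8)))
```

```text
[[0.5821 0.1533]
 [0.5975 0.1332]
 [0.5617 0.1073]
 [0.5476 0.1268]] [0.5722 0.1301]
yaw 0.6401111027928423 0.043921997264887824 0.025281383088711855 0.024076882022159997
pointer [[0.5728 0.1302]
 [0.5897 0.1426]] 0.6311233326108673
[array([0.5717, 0.1233, 0.005 ])]
[280.2, 44.4] (254, 8, 57, 71)
[175.7, 138.6] (142, 115, 65, 54)
```

Run:
```python
from bench import r
from goal import *
o=r.get_obs();A=R.from_rotvec(o['ee_rot']).as_matrix();print(np.arctan2(A[1,2],A[0,2]),A[:,1])
rows(o['eef_pos'],o['ee_rot'],[.572,.130,.085],.636-np.pi/2)
```

```text
-0.06742519040008901 [ 0.0009 -0.0013 -1.    ]
row [-0.1938, 0.7859, -0.2139, -0.0002, 0.138, 0.0001] rows>= 4.6
```

```bash
python3 -m creep '[[-0.194,0.78,-0.214,0,0.138,0],[-0.194,0.78,-0.214,0,0.138,0],[-0.194,0.78,-0.214,0,0.138,0],[-0.194,0.78,-0.214,0,0.138,0],[-0.194,0.78,-0.214,0,0.138,0],[-0.194,0.78,-0.214,0,0.138,0]]'
python3 - <<'E'
from bench import r
from goal import *
o=r.get_obs();print(o['eef_pos'],o['joint_positions'][-1])
c=r.camera('wrist');save(c,'w8')
rows(o['eef_pos'],o['ee_rot'],[.572,.130,.032],.636-np.pi/2)
E
```

```text
clock: 9.1
eef_pos: [0.5721, 0.1299, 0.0858]
ee_rot: [-0.611, 1.855, -1.857]
ft_force: [-0.9, -0.3, 1.0]
grip_width: 0.602
[0.5721 0.1299 0.0858] -1.3498569515666
row [0.0005, 0.3584, -0.0012, -0.0002, 0.0, -0.0] rows>= 0.9
```

View pics/w8.png

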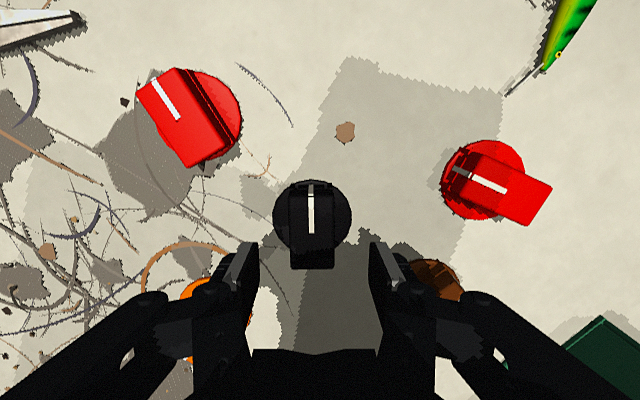

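```bash
python3 -m creep '[[0,0.2,0,0,0,0],[0,0.35,0,0,0,0],[0,0.358,0,0,0,0],[0,0.358,0,0,0,0]]'
python3 -m creep '[[0,0,0,0,0,0],[0,0,0,0,0,0],[0,0,0,0,0,0],[0,0,0,0,0,0],[0,0,0,0,0,0]]' -1 80
python3 - <<'E'
from bench import r
from goal import *
o=r.get_obs();print(o['eef_pos'],o['grip_width'],o['ft_force'])
c=r.camera('wrist');save(c,'w9')
E
```

```text
clock: 9.65
eef_pos: [0.5723, 0.1317, 0.0325]
ee_rot: [-0.612, 1.854, -1.854]
ft_force: [-0.2, -0.4, 0.3]
grip_width: 0.596
clock: 10.28
eef_pos: [0.5727, 0.1323, 0.0331]
ee_rot: [-0.611, 1.854, -1.854]
ft_force: [-2.3, -0.6, 6.6]
grip_width: 0.287
[0.5727 0.1323 0.0331] 0.2874688759282128 [-2.3294 -0.6322  6.6341]
```

View pics/w9.png

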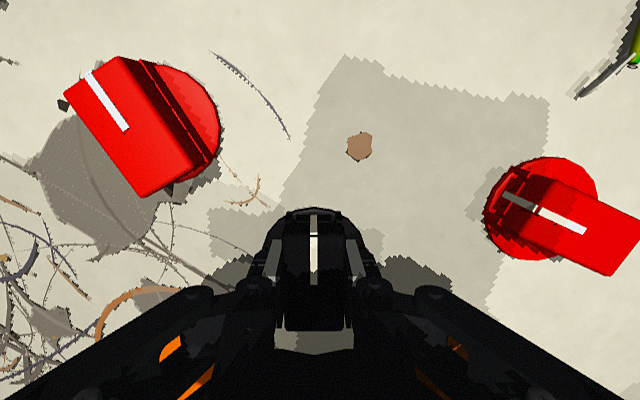

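```bash
python3 -m creep '[[0,-0.5,0,0,0,0],[0,-1,0,0,0,0],[0,-1,0,0,0,0],[0,-1,0,0,0,0]]'
python3 - <<'E'
from bench import r
from goal import *
o=r.get_obs();print(o['eef_pos'],o['grip_width'],o['ft_force'])
c=r.camera('wrist');save(c,'w10');crop(c,250,190,380,370,3.3,'w10c')
A=R.from_rotvec(o['ee_rot']).as_matrix();print(A)
for xx,yy in ((0,0),(.02,0),(-.02,0)): 
  print([proj(c,o['eef_pos']+A@np.array([xx,y,z])).round(1) for y,z in ((.002,0),(.002,.013),(.002,-.013))])
E
```

```text
clock: 10.82
eef_pos: [0.573, 0.1325, 0.1846]
ee_rot: [-0.607, 1.852, -1.854]
ft_force: [-0.9, 0.6, -1.6]
grip_width: 0.287
[0.573  0.1325 0.1846] 0.2867639247920173 [-0.8624  0.6216 -1.6467]
[[-0.803   0.0054  0.5959]
 [-0.596   0.0011 -0.803 ]
 [-0.0049 -1.      0.0023]]
[array([313.6, 282.5]), array([345.6, 282.5]), array([281.6, 282.6])]
[array([313.6, 324.6]), array([344.4, 324.5]), array([282.9, 324.6])]
[array([313.6, 236.8]), array([347. , 236.8]), array([280.2, 236.8])]
```

View pics/w10c.png

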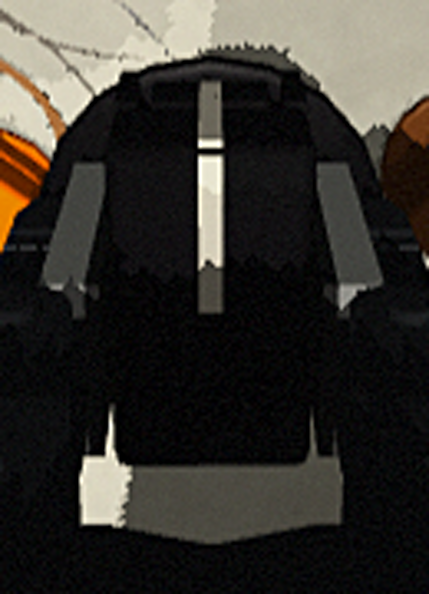

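Run:
```python
from bench import r
from goal import *
o=r.get_obs();c=r.camera('wrist');A=R.from_rotvec(o['ee_rot']).as_matrix()
for yt in (.001,.003,.005):
  f=lambda px:A.T@(onz(c,px,o['eef_pos'][2]-yt)-o['eef_pos'])
  a=f((313.6,234.8));b=f((313.6,330.3));print(yt,a[[0,2]],b[[0,2]],'mid',(a+b)[[0,2]]/2,(b-a)[0])
```

```text
0.001 [-0.0212  0.    ] [0.022 0.   ] mid [0.0004 0.    ] 0.04325970538243491
0.003 [-0.0204  0.    ] [0.0236 0.    ] mid [0.0016 0.    ] 0.043995338034201734
0.005 [-0.0196  0.    ] [0.0251 0.    ] mid [0.0028 0.    ] 0.04473097068596866
```

Run:
```python
from bench import r
from goal import *
o=r.get_obs();rows(o['eef_pos'],o['ee_rot'],[.527,-.108,.185],-.5-np.pi/2)
rows(o['eef_pos'],o['ee_rot'],[.55,.01,.185],-.935)
```

```text
row [1.19, -0.0264, 1.108, -0.0, 0.1812, 0.0001] rows>= 6.1
row [0.5981, -0.0267, 0.5676, 0.0, 0.0004, 0.0001] rows>= 2.0
```

```bash
python3 -m creep '[[0.6,0,0.55,0,0,0],[0.6,0,0.55,0,0,0],[0.6,0,0.55,0,0,0]]'
python3 -m creep '[[0.59,0,0.55,0,0.181,0],[0.59,0,0.55,0,0.181,0],[0.59,0,0.55,0,0.181,0],[0.59,0,0.55,0,0.181,0],[0.59,0,0.55,0,0.181,0],[0.59,0,0.55,0,0.181,0],[0.59,0,0.55,0,0.181,0],[0.59,0,0.55,0,0.181,0]]'
python3 shaft.py w11
python3 - <<'E'
from bench import r
from goal import *
o=r.get_obs();A=R.from_rotvec(o['ee_rot']).as_matrix();print(o['eef_pos'],A,o['joint_positions'],o['grip_width'])
E
```

```text
clock: 11.3
eef_pos: [0.547, 0.0053, 0.1795]
ee_rot: [-0.61, 1.861, -1.864]
ft_force: [-0.1, 0.2, -0.4]
grip_width: 0.285
clock: 12.3
eef_pos: [0.5264, -0.1063, 0.1808]
ee_rot: [-0.489, -1.944, 1.944]
ft_force: [0.2, 0.2, -0.1]
grip_width: 0.286
[ 0.5265 -0.1065  0.181 ]
pred [316.741  133.6133]
276 93
[ 0.5265 -0.1065  0.181 ] [[-0.88   -0.001  -0.4751]
 [ 0.4751  0.0003 -0.88  ]
 [ 0.0011 -1.      0.0002]] [ 0.2371  0.2506 -0.114   1.7168  0.0304  1.177  -1.9509] 0.2864614626409539
```

View pics/w11.png

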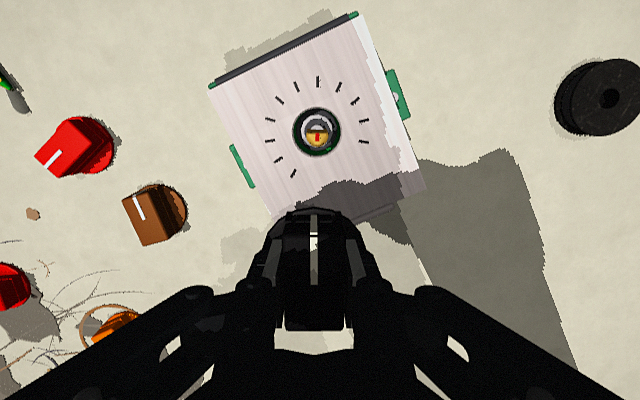

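View pics/w11r.png

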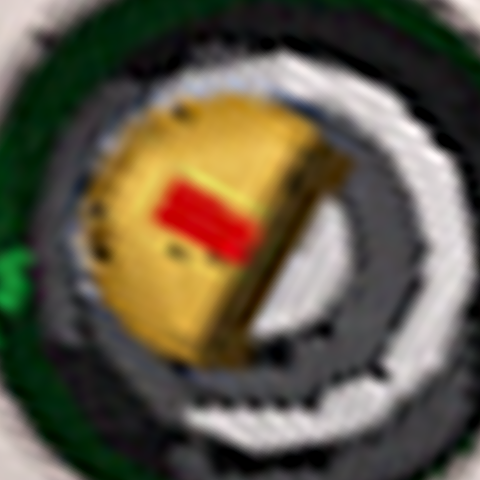

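Run:
```python
from bench import r
from goal import *
o=r.get_obs();rows(o['eef_pos'],o['ee_rot'],[.572,-.1335,.14],-.495-np.pi/2)
```

```text
row [-0.3529, 0.2728, 0.0144, -0.0, -0.0, 0.0002] rows>= 1.1
```

```bash
python3 -m creep '[[-0.353,0,0.0145,0,0,0],[-0.353,0.15,0.0145,0,0,0],[-0.353,0.27,0.0145,0,0,0],[-0.353,0.27,0.0145,0,0,0]]'
python3 - <<'E'
from bench import r
from goal import *
o=r.get_obs();c=r.camera('wrist');save(c,'w12');crop(c,250,190,380,370,3.3,'w12c')
print(o['eef_pos'],o['ft_force'])
rows(o['eef_pos'],o['ee_rot'],[.572,-.1335,.128],-.495-np.pi/2)
c=r.camera('scene');crop(c,220,150,320,270,5,'s12')
E
```

```text
clock: 12.85
eef_pos: [0.5706, -0.1334, 0.1392]
ee_rot: [-0.489, -1.941, 1.941]
ft_force: [0.2, -0.2, 0.1]
grip_width: 0.287
[ 0.5706 -0.1334  0.1392] [ 0.1879 -0.1744  0.0543]
row [-0.0086, 0.0745, -0.0041, -0.0001, -0.0004, 0.0006] rows>= 0.2
```

View pics/w12.png

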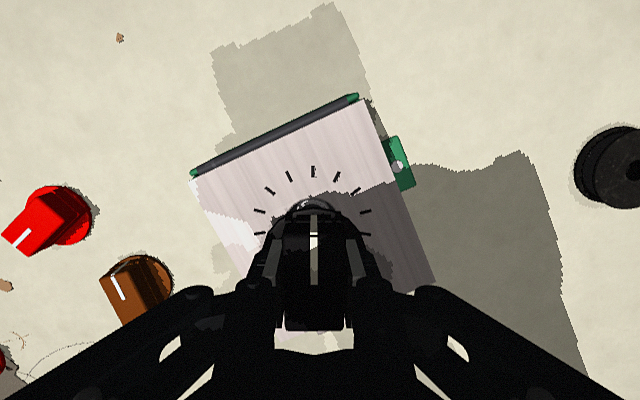

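View pics/s12.png

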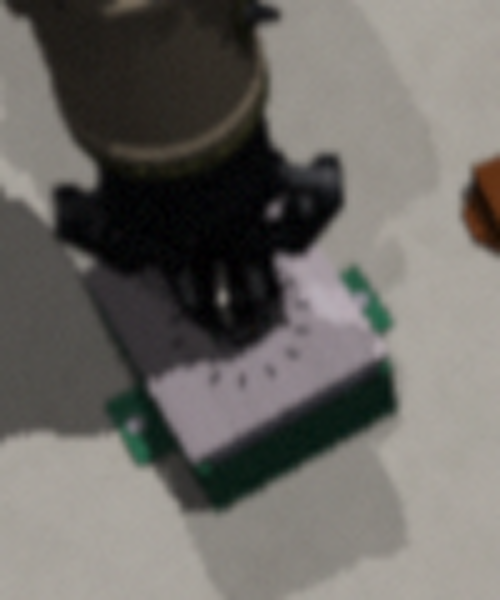

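```bash
python3 -m creep '[[-0.0086,0.05,-0.004,0,0,0],[-0.0086,0.08,-0.004,0,0,0],[-0.0086,0.1,-0.004,0,0,0],[-0.0086,0.12,-0.004,0,0,0]]'
python3 - <<'E'
from bench import r
o=r.get_obs();print(o['eef_pos'],o['ft_force'],o['ft_torque'])
E
```

```text
clock: 13.45
eef_pos: [0.5735, -0.1342, 0.123]
ee_rot: [-0.495, -1.942, 1.942]
ft_force: [1.1, -0.1, -0.4]
grip_width: 0.286
[ 0.57352477 -0.13418056  0.12296326] [ 1.14347314 -0.11242055 -0.40422473] [ 0.04830138 -0.04788472  0.02277246]
```

```bash
python3 -m creep '[[0.011,-0.01,0,0,0,0],[0.011,0,0,0,0,0],[0.011,0.015,0,0,0,0]]'
python3 - <<'E'
from bench import r
o=r.get_obs();print(o['eef_pos'],o['ft_force'],o['ft_torque'])
E
```

```text
clock: 13.82
eef_pos: [0.5722, -0.1334, 0.121]
ee_rot: [-0.495, -1.942, 1.942]
ft_force: [-0.3, 0.5, 0.2]
grip_width: 0.287
[ 0.57224614 -0.13338951  0.12101372] [-0.26470343  0.47888639  0.17810115] [-0.0405289   0.00611364 -0.03059773]
```

```bash
python3 -m creep '[[0,0.015,0,0,0,0],[0,0.03,0,0,0,0],[0,0.03,0,0,0,0]]'
```

```text
clock: 14.2
eef_pos: [0.5719, -0.1334, 0.1161]
ee_rot: [-0.494, -1.942, 1.942]
ft_force: [-0.9, -0.6, 0.0]
grip_width: 0.285
```

```bash
python3 -m creep '[[0,0.02,0,0,0,0],[0,0.035,0,0,0,0],[0,0.045,0,0,0,0],[0,0.045,0,0,0,0]]'
python3 -m creep '[[0,0.01,0,0,0,0],[0,0.02,0,0,0,0],[0,0.02,0,0,0,0]]'
```

```text
clock: 14.7
eef_pos: [0.5721, -0.1334, 0.1098]
ee_rot: [-0.495, -1.942, 1.942]
ft_force: [-1.6, 0.0, 2.5]
grip_width: 0.29
clock: 15.08
eef_pos: [0.5722, -0.1334, 0.1069]
ee_rot: [-0.495, -1.942, 1.942]
ft_force: [-1.6, 0.5, 5.9]
grip_width: 0.285
```

```bash
python3 -m creep '[[0,0.01,0,0,0,0],[0,0.018,0,0,0,0],[0,0.018,0,0,0,0]]'
python3 -m creep '[[0,0.006,0,0,0,0],[0,0.006,0,0,0,0]]'
```

```text
clock: 15.45
eef_pos: [0.5724, -0.1334, 0.1049]
ee_rot: [-0.496, -1.942, 1.942]
ft_force: [-4.1, 1.0, 9.5]
grip_width: 0.288
clock: 15.7
eef_pos: [0.5725, -0.1334, 0.1048]
ee_rot: [-0.496, -1.943, 1.942]
ft_force: [-6.9, 1.0, 15.0]
grip_width: 0.285
```

```bash
python3 -m creep '[[0,0.004,0,0,0,0],[0,0.004,0,0,0,0],[0,0.004,0,0,0,0],[0,0.004,0,0,0,0]]'
python3 - <<'E'
from bench import r
from goal import *
c=r.camera('wrist');save(c,'w13')
c=r.camera('scene');crop(c,220,150,320,270,5,'s13');c=r.camera('top');crop(c,330,170,420,270,6,'t13')
o=r.get_obs();print(o['clock'],o['eef_pos'],o['ft_force'],o['grip_width'])
E
```

```text
clock: 16.2
eef_pos: [0.5726, -0.1335, 0.1047]
ee_rot: [-0.497, -1.943, 1.943]
ft_force: [-8.8, 1.8, 18.6]
grip_width: 0.287
16.35 [ 0.5726 -0.1335  0.1047] [-7.7798  1.7251 18.9665] 0.28851235175831746
```

View pics/w13.png

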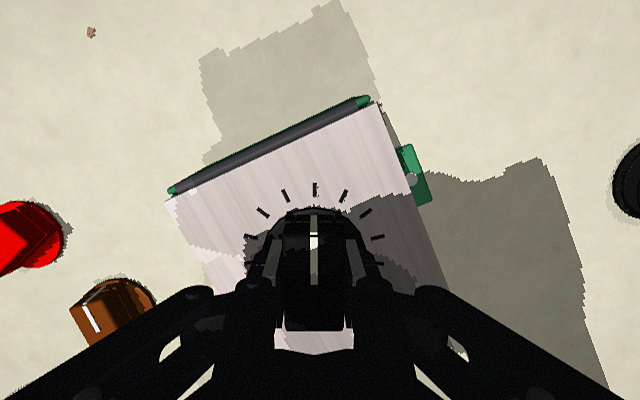

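View pics/s13.png

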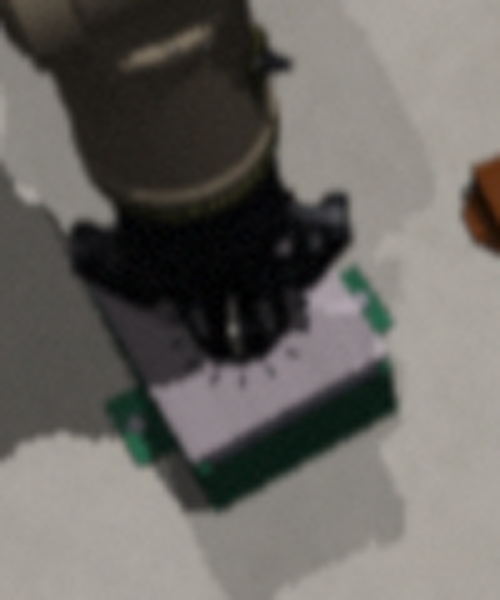

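```bash
python3 -c "
from bench import r
print(r.finish_job())"
```

```text
the job is handed in; nothing more can be done
None
```

I closed the cover and fitted the black knob on the D-shaft. I handed the job in at about 16.4 s with the gripper still holding the knob and pressing it down.

- **Cover:** I pushed it down with the shut fingertips about 100 mm from the hinge. The force reached about 20 N with the tips at the shut height. After lifting off, the cover's corners in the wrist picture matched an angle of 0, not 0.04 or 0.08 rad.
- **Knob:** I chose the black one; the look-alikes around it were two red, one brown and one orange. I turned it to about -0.50 rad to match the shaft's flat. It slid on with almost no force.
- **Shaft:** The force was 2.5 N with the knob fully on and 5.9 N about 3 mm further in. At about 5 mm in it hit a hard stop, where the height held at 104.7 mm while the force rose to 19 N. That height puts the knob's underside at about 72 mm, as expected for fully in. The last wrist picture shows no slip in the grip.

**Checks that disagreed:** My shaft position estimates differed by about 1.5 mm, so I used their average. There was also a sideways force of about 8 N while pressing, which I left as it was. I moved nothing near the spool, pliers or lure, but took no final picture to check them.

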